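Set the waveguide selector to the port with the horn

ROBOT

A 6-joint arm with a two-finger parallel gripper is mounted at the origin on the work surface. World frame = base frame: x ahead of the robot, y to its left, z up, the work surface at z = 0. Lengths are in mm, angles in rad, forces in N, time in s.
With the tool pointing down it reaches from about 275 to 825 mm from the base axis. Payload 4.9 kg.
Tool frame: the origin (TCP) lies on the centre line of the jaws, within the pads' length; the fingertips stand 8 mm ahead of it and the grasp point (between the pads) lies 11 mm behind it (tip_reach is the z of the fingertips in the tool frame, in mm); z points along the fingers, y is the line along which they close (so a half turn about z gives the same grasp; the last joint's range is limited). The gripper opens to 85 mm and grips with 20 to 120 N. Pads are 22 mm wide; open, the fingers measure 114 mm over their backs; the gripper's body (76 mm by 85 mm) begins 54 mm behind the grasp point. The pads swing forward as they close: fully open they stand 13 mm farther back than shut.
Start: joints at [-1.41, 0.326, -0.193, 1.052, 0, 1.437], TCP at [159.813, -526.287, 239.281] pointing down, gripper open.
Joint ranges: [-2.65, 2.65], [-0.97, 1.79], [-1.3, 1.35], [-1.93, 2.1], [-1.47, 1.37], [-3.14, 3.14]. Speed limits (rad/s): [2.57, 2.57, 3.14, 3.14, 3.14, 3.14].

INTERFACE

Orientations are given as a unit quaternion [x, y, z, w].
In Python, from cell import get_obs, grab_frame, sign_off, outline_of, mark_of, tip_reach gives the robot as it stands. The module is installed in compiled form; this text tells all that it offers.
- The arm moves only by the shell command python3 -m pendant 'ROWS' [OPENING] [FORCE]. ROWS is JSON, a list that holds one entry, the list of rows, each a list of 6 numbers: the shift along the world's x, y, z in m, then the turn, a rotation vector about the world's x, y, z in degrees. A call has 1 to 8 rows; each row is the pose to reach, as a shift and turn from the pose commanded when the call began; what a row does not reach only later rows make up. A row lasts 1/12 s, in which the tool goes at most 41.7 mm and 7.16 degrees, less where a joint would pass 70% of its speed; a pose out of reach is approached as far as the arm can. A call with a gripper value outside its range is refused whole. OPENING is the opening, from 0 (shut) to 1 (fully open), set as the call begins (- or left out, the last holds). The fingers move at their own pace and stop on an object; FORCE is the grip in N (left out, the last holds). Time passes only in rows, so rows that repeat a pose let the fingers close. It gives the time, the measured TCP pose, the force, the opening and the grip force at its end, in the units of the state.
- get_obs(): the state, without advancing time (a new reading comes with each control period).
- grab_frame(name): name is "scene" or "top" or "wrist"; returns a dict with "frame" (420x560x3 uint8, red, green, blue), "range_z" (420x560 float32, mm along the optical axis (not along the pixel's ray), 0 where there is no reading), "mtx" (3x3 intrinsics, pixels), "position" and "rotation" of the camera in the world; the wrist camera has in their place "hand_eye" (4x4, takes a point from camera to tool coordinates, whose origin is the TCP and whose axes are the flange's). Camera axes: x right, y up, looking along -z (the intrinsics and any distortion apply to the point x, -y, -z); pixel columns grow to the right and rows downward; lengths in mm; the calibration is good to about 2 mm. A picture is of the moment at which its call begins: read the wrist's pose just before it.
- sign_off(): hands the job in; it is judged then, once.
Trained networks look in a picture, given as the dict that the camera call returned (one of the last four; its "shot" number tells which), for a name from the list of things; names that differ only in an ending like _2 or _b are one class to them, and where a whole thing is asked for, a point or a joint stands for the part that bears it (a point fixed in the world has none). Each returns a list of dicts, best first, with "conf" (0 to 1); they miss things now and then, are a little off and sometimes report something else, mostly with a low value. They report only what shows in the picture. A call takes as long as a camera call.
- outline_of(picture, label): "mask" (420x560 bool, what is visible of it) and "location" ([column, row] in pixels, amid what is visible of it).
- mark_of(picture, label): "location" ([column, row] in pixels: a listed point, or the origin of a listed thing).
The state is a dict: "clock": time; "qpos": joint angles; "qd": joint speeds; "tau": joint torques, N m; "tool_pos": TCP position; "tcp_rot": TCP orientation; "contact_force": force on the tool from outside, world axes, zero at the start; "wrist_torque": the same for the moment, N m; "width": opening from 0.0 (shut) to 1.0 (fully open); "grasp_force": force on a finger pad.
Only numpy, scipy, OpenCV 4.12 (cv2) and the standard library are available. Lean on these libraries where they do the work, as an engineer would, in place of code of your own. Each camera call takes 0.05 s, during which the arm holds its last target. There are 200 camera calls.

TASK

With the fingertips, gently push the selector's lever out of its parking slot and through the H-shaped gate into the slot that ends next to the small horn, fully home, and leave it there. Only push it: do not pinch it or pull it up, and do not run it into the slot of a blanked port. Leave everything else on the bench as it stands.

Things in the scene. Friction and masses are not known exactly. Their poses are not given: they have to be found in the camera images.
- selector: the selector unit, fixed on the 12 mm thick black breadboard: a grey box 200 mm (its x) by 160 mm (its y), 60 mm high, with an aluminium gate plate as its top. Origin: centre of its underside. Its +x points away from the robot (turned up to 0.5 rad either way), +y to the left. On the plate at x = +-75, y = +-45 mm are four round ports, each beyond the end of a corner slot.
- gate (a point): centre of the gate in the plate's top face, 60 mm above the box's underside. Slots 14 mm wide: a cross channel along the box's y, at each end (45 mm left, right) slots running 40 mm to the far and near side (lever travel), and mid-way a short parking slot to the near side, 27 mm. The 10 mm stem has 2 mm play each side; the plate stops it, so it changes column only along the cross channel.
- handle (a point): middle of the lever's upright handle, a black cylinder 24 mm across and 55 mm high (27 mm above and below this point) on a 10 mm steel stem. The point is 112 mm above the box's underside (52 mm above the plate). The lever stays upright, slides along the gate against a drag of about 2 N, stays where it is left, and starts in the parking slot.
- cross (a joint): lever position along the box's +y, m: 0 in the parking column, about +0.045 in the left column, about -0.045 in the right column (+-0.047 at the gate's walls)
- along (a joint): lever position along the box's +x, m: 0 in the cross channel (+-0.002 play), +0.040 at the end of a far slot, -0.040 at the end of a near corner slot, about -0.026 to -0.016 in the parking slot at the start
- lift (a joint): how far the lever is pulled up out of its seat, m: 0 seated, up to 0.020; a spring presses it down with about 9 N. It must stay down.
- horn: the small aluminium horn on its port: a 36 mm round flange with a hollow cone opening upwards, 38 mm wide at the mouth and 35 mm high in all, fixed at one of the four ports (which one changes). Origin: centre of its underside, on the plate. The slot wanted is the one that ends next to it: at the slot's end the lever's axis is 35 mm from the horn's axis.
- blank_a: a blanked port: flat round aluminium cover, 36 mm across, 7 mm high, at one of the other ports. Origin: centre of its underside, on the plate.
- blank_b: a blanked port: flat round aluminium cover, 36 mm across, 7 mm high, at one of the other ports. Origin: centre of its underside, on the plate.
- blank_c: a blanked port: flat round aluminium cover, 36 mm across, 7 mm high, at one of the other ports. Origin: centre of its underside, on the plate.
- cap: loose brass screw cap, 20 mm across, 15 mm high, standing on top of the selector box between the two far ports; origin: centre of its underside. Bystander.
- post_holder: loose black post holder on a 48 mm round foot, 70 mm high, standing about 145 mm to the left (+y of the box) of the box centre; origin: centre of its underside. Bystander.
- lattice: loose white printed lattice cube, 55 mm, standing about 145 mm to the right (-y of the box) of the box centre; origin: centre of its underside. Bystander.
- lens: loose white disc lens (90 mm across) upright on a black post with a 70 x 90 mm foot, 200 mm high, at the left of the breadboard; origin: centre of its underside. Bystander.
- driver: loose screwdriver, 180 mm long, lying at the right of the breadboard. Bystander.
- wedge: loose yellow plastic case, 90 x 45 x 24 mm, at the far right; origin: centre of its underside. Bystander.
- jar: loose small jar, 52 mm across, 60 mm high, at the near left; origin: centre of its underside. Bystander.

How it is judged:
By the outcome, as a careful person would: the job done as asked, in the order asked, and still so for the second after the job is handed in, with the robot touching nothing.
It also fails if it takes over 48 s, if anything falls off the work surface, if the arm or the gripper's body presses on something with over 40 N, if the wrist force passes 120 N, or if a joint passes its speed limit or range.

## Working session

There is one attempt and no reset: what is moved stays moved. The work goes in short steps, Python scripts to look and compute and a shell command to move; the robot and the scene stay as the last step left them, time stands still between calls to the robot, and variables do not carry over. Pictures are saved under pics/ and viewed, at most 13 in all, crops included, and the job is handed in when it is done.

```bash
mkdir -p pics; cat > h.py <<'E'
import numpy as np, cv2
from cell import *
def ray(p,px):
    u=cv2.undistortPoints(np.array([[px]],float),np.array(p["mtx"],float),None)[0,0]
    return np.array([u[0],-u[1],-1.0])
def at_depth(p,px):
    c,r=int(round(px[0])),int(round(px[1])); w=p["range_z"][max(r-2,0):r+3,max(c-2,0):c+3]; w=w[w>0]
    d=np.median(w) if len(w) else np.nan
    return np.array(p["rotation"])@(ray(p,px)*d)+np.array(p["position"])
def tri(p1,x1,p2,x2):
    A=[];b=[]
    for p,x in((p1,x1),(p2,x2)):
        d=np.array(p["rotation"])@ray(p,x); d/=np.linalg.norm(d); M=np.eye(3)-np.outer(d,d); A.append(M); b.append(M@np.array(p["position"]))
    A=np.vstack(A);b=np.hstack(b); s=np.linalg.lstsq(A,b,rcond=None)[0]
    return s, np.linalg.norm(A@s-b)
E
python3 - <<'E'
from h import *
o=get_obs(); print(o["tool_pos"],o["tcp_rot"],o["clock"],o["contact_force"],tip_reach if not callable(tip_reach) else tip_reach())
S=grab_frame("scene");T=grab_frame("top")
print([k for k in S])
for n,p in(("scene",S),("top",T)):
    print(n,np.round(p["position"])); cv2.imwrite(f"pics/{n}0.png",p["frame"][:,:,::-1])
for l in["selector","gate","handle","horn","blank_a","cap","post_holder","lattice"]:
    a=mark_of(S,l);b=mark_of(T,l)
    for n,p,q in(("S",S,a),("T",T,b)):
        for d in q[:4]: print(l,n,round(d["conf"],2),np.round(d["location"]),np.round(at_depth(p,d["location"])))
    if a and b and l!="blank_a": s,e=tri(S,a[0]["location"],T,b[0]["location"]);print("  tri",np.round(s,1),round(e,1))
E
```

```text
[ 159.72522246 -525.69634777  238.4816141 ] [ 9.89155354e-01  1.46870393e-01 -2.29258866e-05 -8.79394425e-04] 0.0 [-0.02756608  0.17924979 -0.19867542] 8.0
['frame', 'range_z', 'mtx', 'position', 'rotation', 'shot']
scene [1094.   -7.  923.]
top [ 4.270e+02 -1.000e+00  1.129e+03]Traceback (most recent call last):
  File "<stdin>", line 10, in <module>
  File "h.py", line 9, in at_depth
    return np.array(p["rotation"])@(ray(p,px)*d)+np.array(p["position"])
           ~~~~~~~~~~~~~~~~~~~~~~~^^~~~~~~~~~~~~
ValueError: matmul: Input operand 1 has a mismatch in its core dimension 0, with gufunc signature (n?,k),(k,m?)->(n?,m?) (size 3 is different from 4)
```

```bash
sed -i 's/np.array(p\["rotation"\])@/R.from_quat(p["rotation"]).as_matrix()@/; s/^from cell.*/from cell import *\nfrom scipy.spatial.transform import Rotation as R/' h.py
python3 - <<'E'
from h import *
S=grab_frame("scene");T=grab_frame("top")
for n,p in(("scene",S),("top",T)): print(p["rotation"])
for l in["selector","gate","handle","horn","blank_a","cap","post_holder","lattice"]:
    a=mark_of(S,l);b=mark_of(T,l)
    for n,p,q in(("S",S,a),("T",T,b)):
        for d in q[:4]: print(l,n,round(d["conf"],2),np.round(d["location"]),np.round(at_depth(p,d["location"])))
    if a and b and l!="blank_a": s,e=tri(S,a[0]["location"],T,b[0]["location"]);print("  tri",np.round(s,1),round(e,1))
E
```

```text
[0.20466231 0.19228449 0.66565607 0.69140582]
[ 0.04106632 -0.03690561 -0.70368374  0.70836483]
selector S 0.61 [313. 213.] [572.  84.  72.]
selector S 0.3 [435. 177.] [449. 418.  34.]
selector T 0.79 [246. 211.] [525.  86. 143.]
selector T 0.7 [117. 253.] [428. 403.  62.]
  tri [537.2  93.7  16.4] 5.5
gate S 0.79 [317. 201.] [530.  98.  59.]
gate T 0.55 [246. 211.] [524.  86. 143.]
gate T 0.3 [225. 241.] [459. 139.  84.]
  tri [532.4  95.7  62.1] 2.9
handle S 0.71 [436. 174.] [447. 415.  45.]
handle S 0.46 [317. 184.] [529.  93. 129.]
handle T 0.56 [244. 211.] [523.  90. 151.]
  tri [565.3 192.8 260.8] 175.4
horn S 0.74 [329. 176.] [471. 131.  81.]
horn S 0.25 [303. 232.] [627.  56.  79.]
horn T 0.74 [225. 243.] [454. 138.  90.]
  tri [454.4 138.7  58. ] 5.4
blank_a S 0.58 [302. 230.] [621.  53.  79.]
blank_a S 0.57 [293. 178.] [471.  41.  79.]
blank_a S 0.5 [342. 224.] [608. 148.  79.]
blank_a T 0.74 [264. 173.] [623.  50.  79.]
blank_a T 0.7 [227. 181.] [603. 138.  80.]
blank_a T 0.45 [264. 239.] [463.  47.  79.]
cap S 0.37 [324. 232.] [629. 104.  78.]
cap T 0.59 [437. 244.] [ 457. -379.   28.]
cap T 0.43 [240. 174.] [619. 107.  85.]
  tri [588.1 -91.  314.2] 322.2
post_holder S 0.67 [368. 206.] [525. 230.  23.]
post_holder S 0.52 [436. 178.] [452. 419.  31.]
post_holder T 0.67 [189. 222.] [503. 230.  64.]
  tri [507.8 241.1  -3.5] 5.5
lattice S 0.71 [257. 218.] [576. -51.  62.]
lattice S 0.4 [315. 214.] [575.  88.  71.]
lattice T 0.91 [306. 205.] [548. -53.  64.]
  tri [552.6 -54.1  22.4] 1.9
```

View pics/top0.png

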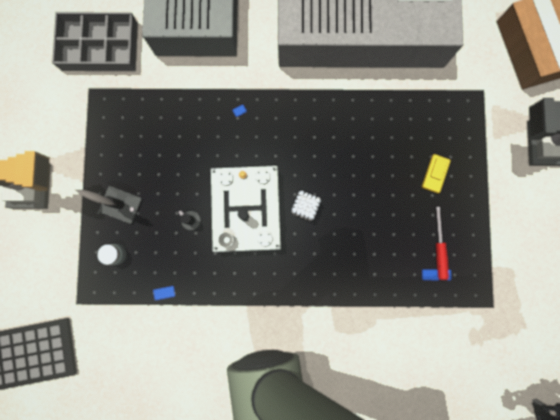

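View pics/scene0.png

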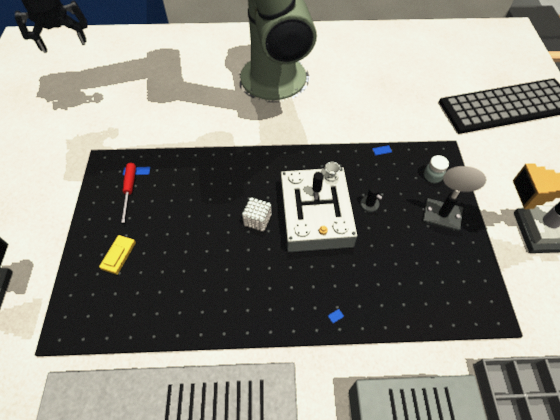

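The horn is at the near-left port: top image (227,241), with the handle at (246,214) and blanks at the other three ports. The scene view agrees, with the horn at (332,171) beside the handle at (317,184). I'll move in for a close wrist look.

```bash
python3 -m pendant '[[[0.015,0.038,0.005,0,0,0],[0.03,0.076,0.01,0,0,0],[0.045,0.114,0.015,0,0,0],[0.06,0.152,0.02,0,0,0],[0.075,0.19,0.025,0,0,0],[0.09,0.228,0.03,0,0,0],[0.105,0.266,0.035,0,0,0],[0.12,0.304,0.04,0,0,0]]]' 0
python3 -m pendant '[[[0.015,0.038,0.005,0,0,-1],[0.03,0.076,0.01,0,0,-2],[0.045,0.114,0.015,0,0,-4],[0.06,0.152,0.02,0,0,-6],[0.075,0.19,0.025,0,0,-8],[0.09,0.228,0.03,0,0,-10],[0.105,0.266,0.035,0,0,-10],[0.12,0.304,0.04,0,0,-10]]]' 
python3 -m pendant '[[[0,0,0,0,0,0],[0,0,0,0,0,0],[0,0,0,0,0,0]]]'
cat >> h.py <<'E'
def wrist():
    o=get_obs(); p=grab_frame("wrist"); H=np.array(p["hand_eye"]); Rt=R.from_quat(o["tcp_rot"]).as_matrix()
    p["position"]=Rt@H[:3,3]+np.array(o["tool_pos"]); p["rotation"]=R.from_matrix(Rt@H[:3,:3]).as_quat(); return o,p
E
python3 - <<'E'
from h import *
o,W=wrist(); print(o["tool_pos"],R.from_quat(o["tcp_rot"]).as_matrix().round(3).tolist(),W["position"],np.round(W["hand_eye"],2))
cv2.imwrite("pics/w1.png",W["frame"][:,:,::-1])
for l in["gate","handle","horn","blank_a","cap"]:
    for d in mark_of(W,l)[:4]: print(l,round(d["conf"],2),np.round(d["location"]),np.round(at_depth(W,d["location"])))
E
```

```text
clock: 1.77
tool_pos: [280.0, -220.5, 279.7]
tcp_rot: [0.989, 0.146, 0.0, 0.0]
contact_force: [1.5, -0.0, -0.9]
width: 0.001
grasp_force: 0.0
clock: 2.43
tool_pos: [400.1, 84.0, 319.9]
tcp_rot: [0.998, 0.06, 0.001, 0.0]
contact_force: [1.1, -1.8, 0.8]
width: -0.001
grasp_force: 0.0
clock: 2.68
tool_pos: [399.4, 81.8, 319.1]
tcp_rot: [0.998, 0.061, -0.0, 0.0]
contact_force: [0.1, 0.4, -0.5]
width: 0.003
grasp_force: 0.0
[399.42296609  81.7583216  319.07620854] [[0.993, 0.121, -0.001], [0.121, -0.993, -0.0], [-0.001, 0.0, -1.0]] [469.90987341  90.32152529 453.82772806] [[-0.000e+00  9.600e-01  2.800e-01  7.090e+01]
 [ 1.000e+00  0.000e+00 -0.000e+00  8.000e-02]
 [-0.000e+00  2.800e-01 -9.600e-01 -1.348e+02]
 [ 0.000e+00  0.000e+00  0.000e+00  1.000e+00]]
gate 0.86 [287.  50.] [525.  93. 152.]
gate 0.18 [176.  68.] [509. 225.  42.]
handle 0.91 [283.  67.] [511.  94. 152.]
blank_a 0.96 [320. 126.] [463.  46.  79.]
```

View pics/w1.png

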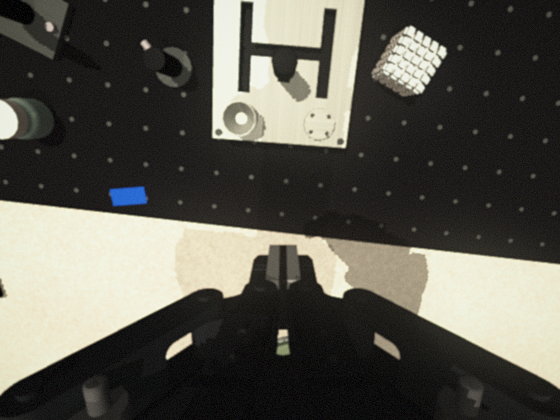

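The wrist view shows the horn at (240,118), near-left, and a blank at (320,126). The handle is at (285,65), just below the cross channel. I'll step forward to see the whole plate.

```bash
python3 -m pendant '[[[-0.01,0,0.01,0,0,0],[0,0,0.03,0,0,0],[0.02,0,0.04,0,0,0],[0.04,0,0.05,0,0,0],[0.04,0,0.05,0,0,0],[0.04,0,0.05,0,0,0]]]'
python3 - <<'E'
from h import *
o,W=wrist(); print(o["tool_pos"])
cv2.imwrite("pics/w2.png",W["frame"][:,:,::-1])
for l in["gate","handle","horn","blank_a","cap"]:
    for d in mark_of(W,l)[:4]: print(l,round(d["conf"],2),np.round(d["location"]),np.round(at_depth(W,d["location"]),1))
def cloud(p):
    v,u=np.mgrid[0:420,0:560]; n=cv2.undistortPoints(np.dstack([u,v]).reshape(-1,1,2).astype(float),np.array(p["mtx"],float),None)[:,0]
    d=p["range_z"].reshape(-1,1); P=np.c_[n[:,0],-n[:,1],-np.ones(len(n))]*d
    return (R.from_quat(p["rotation"]).apply(P)+p["position"])[d[:,0]>0]
for n,p in(("W",W),("T",grab_frame("top"))):
    P=cloud(p); near=np.hypot(P[:,0]-535,P[:,1]-95)<140
    Q=P[near&(abs(P[:,2]-73)<9)]
    r=cv2.minAreaRect(Q[:,:2].astype(np.float32)); print(n,len(Q),np.median(Q[:,2]),r, "rectpts",cv2.boxPoints(r).round(1).tolist())
    H=P[near&(abs(P[:,2]-152)<9)&(np.hypot(P[:,0]-525,P[:,1]-95)<40)]
    print(" handle top",len(H),H.mean(0) if len(H) else 0, cv2.minEnclosingCircle(H[:,:2].astype(np.float32)) if len(H) else 0)
E
```

```text
clock: 3.48
tool_pos: [440.5, 80.9, 369.3]
tcp_rot: [0.998, 0.059, 0.0, 0.0]
contact_force: [-0.1, 0.2, 0.1]
width: 0.001
grasp_force: 0.0
[440.45386062  80.93464292 369.33618099]
gate 0.69 [249.  25.] [610.2 141.2  79.2]
gate 0.67 [278.  22.] [616.7 106.2  86. ]
gate 0.66 [282.  94.] [538.9  92.1  58.3]
gate 0.24 [278.  98.] [532.7  97.   59.7]
handle 0.73 [251.  26.] [609.7 139.4  79.4]
handle 0.55 [280. 112.] [514.3  91.9 152.5]
handle 0.36 [279.  94.] [537.3  96.9  57.9]
horn 0.78 [241. 150.] [460.  138.4  84.2]
horn 0.35 [279.  22.] [615.7 105.7  86.8]
blank_a 0.93 [320.  30.] [615.1  54.5  79.5]
blank_a 0.75 [248.  23.] [612.5 142.2  79.4]
cap 0.8 [280.  26.] [613.6 104.6  82.2]
W 17177 72.35416533237185 ((537.9898681640625, 95.22776794433594), (200.35414123535156, 279.3975524902344), 2.5901176929473877) rectpts [[431.6000061035156, 230.3000030517578], [444.20001220703125, -48.900001525878906], [644.4000244140625, -39.79999923706055], [631.7999877929688, 239.3000030517578]]
 handle top 383 [516.37084426  93.98934077 151.84187162] ((516.4364013671875, 94.0732192993164), 11.764422416687012)
T 2346 71.79160637586858 ((570.5181884765625, 53.358551025390625), (250.91622924804688, 153.58236694335938), 36.4642333984375) rectpts [[424.0, 40.599998474121094], [515.2999877929688, -83.0], [717.0999755859375, 66.19999694824219], [625.7999877929688, 189.6999969482422]]
 handle top 0 0 0
```

View pics/w2.png

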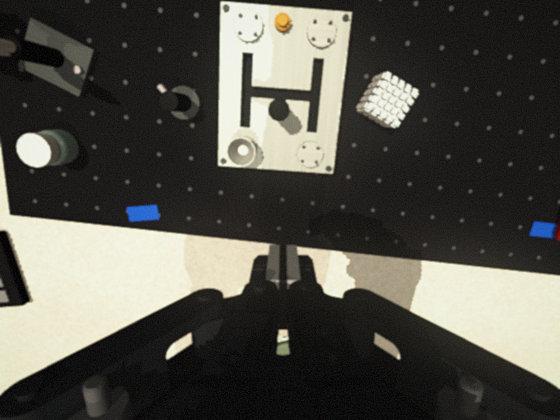

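```bash
python3 - <<'E'
from h import *
o,W=wrist()
v,u=np.mgrid[0:420,0:560]; n=cv2.undistortPoints(np.dstack([u,v]).reshape(-1,1,2).astype(float),np.array(W["mtx"],float),None)[:,0]
d=W["range_z"].reshape(-1,1); P=R.from_quat(W["rotation"]).apply(np.c_[n[:,0],-n[:,1],-np.ones(len(n))]*d)+W["position"]
Q=P[(abs(P[:,2]-72.5)<5)&(abs(P[:,1]-95)<92)&(abs(P[:,0]-537)<115)]
r=cv2.minAreaRect(Q[:,:2].astype(np.float32)); print(r)
H=P[(abs(P[:,2]-152)<5)&(np.hypot(P[:,0]-516,P[:,1]-94)<25)]
print("blanks",[np.round(at_depth(W,x["location"]),1) for x in outline_of(W,"blank_a")[:3]])
print("horn",[np.round(at_depth(W,x["location"]),1) for x in outline_of(W,"horn")[:2]])
print(H.mean(0))
E
```

```text
((538.1766357421875, 94.93575286865234), (200.52505493164062, 160.4075469970703), 2.6947226524353027)
blanks [array([614. , 143.9,  79. ]), array([463.5,  43.8,  79. ]), array([612.5,  57.1,  79.2])]
horn [array([460.8, 139.5,  84.1])]
[516.37849957  94.10290434 151.80380637]
```

```bash
python3 -m pendant '[[[0.005,0.002,-0.03,0,0,-1],[0.01,0.005,-0.06,0,0,-2],[0.02,0.008,-0.1,0,0,-3],[0.03,0.011,-0.14,0,0,-4],[0.03,0.011,-0.18,0,0,-4],[0.03,0.011,-0.22,0,0,-4],[0.03,0.011,-0.24,0,0,-4],[0.03,0.011,-0.246,0,0,-4]]]'
python3 -m pendant '[[[0,0,0,0,0,0],[0,0,0,0,0,0],[0,0,0,0,0,0]]]'
python3 - <<'E'
from h import *
o,W=wrist(); cv2.imwrite("pics/w3.png",W["frame"][:,:,::-1]); print(np.round(o["tool_pos"],1),2*np.degrees(np.arctan2(o["tcp_rot"][1],o["tcp_rot"][0])))
E
```

```text
clock: 4.65
tool_pos: [466.7, 92.6, 119.6]
tcp_rot: [1.0, 0.025, -0.004, 0.0]
contact_force: [-0.0, 0.2, 0.4]
width: -0.001
grasp_force: 0.0
clock: 4.9
tool_pos: [471.5, 92.8, 125.1]
tcp_rot: [1.0, 0.025, 0.002, -0.0]
contact_force: [-0.1, 0.0, 0.7]
width: 0.001
grasp_force: 0.0
[471.5  92.8 125.1] 2.8967457738758053
```

View pics/w3.png

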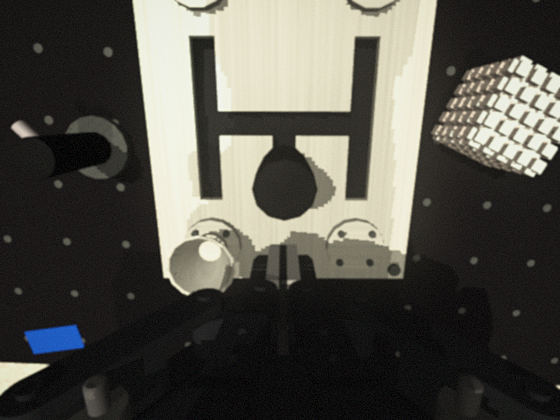

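The fingertips (283,250) are lined up behind the handle (285,185) and clear of the horn (205,262). I'll push it forward slowly.

```bash
python3 -m pendant '[[[0.005,0,0,0,0,0],[0.01,0,0,0,0,0],[0.015,0,0,0,0,0],[0.02,0.001,0,0,0,0],[0.024,0.001,0,0,0,0],[0.028,0.001,0,0,0,0],[0.032,0.001,0,0,0,0],[0.032,0.001,0,0,0,0]]]'
cat > look.py <<'E'
from h import *
import sys
o,W=wrist()
v,u=np.mgrid[0:420,0:560]; n=cv2.undistortPoints(np.dstack([u,v]).reshape(-1,1,2).astype(float),np.array(W["mtx"],float),None)[:,0]
d=W["range_z"].reshape(-1,1); P=R.from_quat(W["rotation"]).apply(np.c_[n[:,0],-n[:,1],-np.ones(len(n))]*d)+W["position"]
t=np.array(o["tool_pos"]); a=np.radians(2.7); B=lambda q:(round((q[0]-538.2)*np.cos(a)+(q[1]-94.9)*np.sin(a),1),round(-(q[0]-538.2)*np.sin(a)+(q[1]-94.9)*np.cos(a),1))
m=outline_of(W,"handle"); print("tcp box",B(t),"z",round(t[2],1),"F",np.round(o["contact_force"],1))
H=P[(d[:,0]>0)&(abs(P[:,2]-152)<5)&(abs(P[:,0]-528)<70)&(abs(P[:,1]-95)<75)]
H=H[np.hypot(H[:,0]-t[0],H[:,1]-t[1])>9]
if len(H): c,r=cv2.minEnclosingCircle(H[:,:2].astype(np.float32)); print("handle along,cross",B(c),"r",round(r,1),"n",len(H),"median",B(np.median(H,0)))
if len(sys.argv)>1: cv2.imwrite("pics/"+sys.argv[1],W["frame"][:,:,::-1])
E
python3 look.py
```

```text
clock: 5.62
tool_pos: [502.1, 93.8, 123.0]
tcp_rot: [1.0, 0.025, -0.0, -0.0]
contact_force: [-1.4, 0.8, 0.1]
width: 0.0
grasp_force: 0.8
tcp box (np.float64(-36.1), np.float64(0.6)) z 123.0 F [-1.4  0.8  0.1]
handle along,cross (np.float64(-24.1), np.float64(0.1)) r 23.1 n 3324 median (np.float64(-12.8), np.float64(0.4))
```

```bash
sed -i 's/>9\]/>10.5]; H=H[H[:,2]>149]/' look.py
python3 -m pendant '[[[0.003,0,0,0,0,0],[0.006,0,0,0,0,0],[0.009,0,0,0,0,0],[0.0115,0,0,0,0,0],[0.0115,0,0,0,0,0]]]'
python3 look.py w4.png
```

```text
clock: 6.13
tool_pos: [513.8, 93.8, 123.2]
tcp_rot: [1.0, 0.025, 0.0, -0.0]
contact_force: [-1.1, 0.1, -1.3]
width: -0.001
grasp_force: 0.9
tcp box (np.float64(-24.4), np.float64(0.0)) z 123.2 F [-1.1  0.1 -1.3]
handle along,cross (np.float64(-12.6), np.float64(0.1)) r 22.8 n 3125 median (np.float64(-1.4), np.float64(0.4))
```

View pics/w4.png

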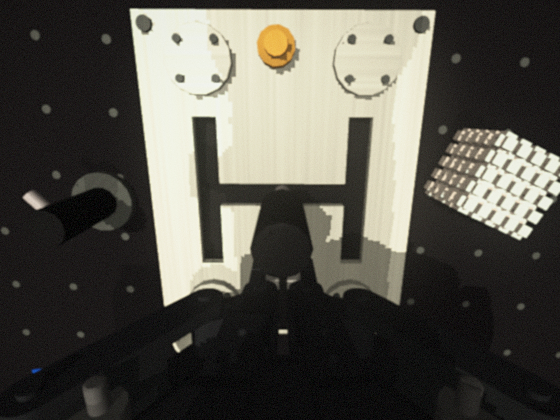

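The handle is at the channel mouth and the cap is undisturbed at (277,45). I'll give it a small final nudge into the cross channel, then go round to the right side.

```bash
python3 -m pendant '[[[0.001,0,0,0,0,0],[0.002,0,0,0,0,0],[0.002,0,0,0,0,0],[0.002,0,0,0,0,0]]]'
python3 look.py
python3 -m pendant '[[[-0.01,-0.0005,0,0,0,0],[-0.02,-0.001,0,0,0,0],[-0.02,-0.001,0,0,0,0],[-0.019,-0.025,0,0,0,0],[-0.018,-0.046,0,0,0,0],[-0.018,-0.046,0,0,0,0],[0.004,-0.045,0,0,0,0],[0.025,-0.044,0,0,0,0]]]'
python3 -m pendant '[[[0,0,0,0,0,0],[0,0,0,0,0,0]]]'
python3 look.py w5.png
```

```text
clock: 6.57
tool_pos: [515.3, 93.7, 123.3]
tcp_rot: [1.0, 0.025, -0.0, -0.0]
contact_force: [-1.9, -0.1, -1.1]
width: -0.0
grasp_force: 0.9
tcp box (np.float64(-22.9), np.float64(-0.1)) z 123.3 F [-1.9 -0.1 -1.1]
handle along,cross (np.float64(-10.8), np.float64(-0.6)) r 22.7 n 3121 median (np.float64(0.2), np.float64(0.4))
clock: 7.33
tool_pos: [541.2, 49.5, 123.7]
tcp_rot: [1.0, 0.025, 0.001, -0.0]
contact_force: [0.0, 0.6, -0.5]
width: 0.0
grasp_force: 0.0
clock: 7.5
tool_pos: [541.9, 49.8, 123.4]
tcp_rot: [1.0, 0.025, 0.001, 0.0]
contact_force: [-1.5, -0.2, -0.3]
width: 0.0
grasp_force: 0.0
tcp box (np.float64(1.6), np.float64(-45.2)) z 123.4 F [-1.5 -0.2 -0.3]
handle along,cross (np.float64(3.9), np.float64(-25.2)) r 37.2 n 1566 median (np.float64(7.5), np.float64(-0.1))
```

View pics/w5.png

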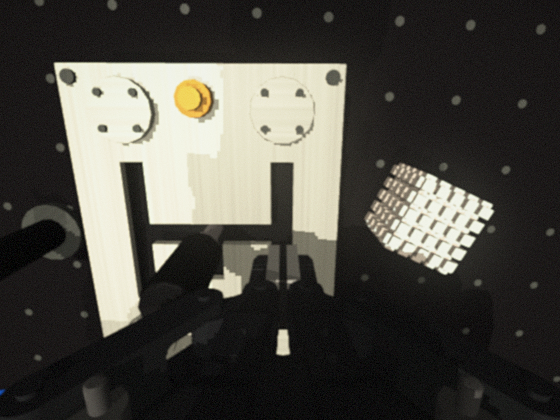

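```bash
python3 -m pendant '[[[0,0.006,0,0,0,0],[-0.001,0.012,0,0,0,0],[-0.001,0.018,0,0,0,0],[-0.001,0.022,0,0,0,0],[-0.001,0.026,0,0,0,0],[-0.001,0.03,0,0,0,0],[-0.002,0.034,0,0,0,0],[-0.002,0.034,0,0,0,0]]]'
python3 look.py
```

```text
clock: 8.27
tool_pos: [538.2, 84.5, 123.3]
tcp_rot: [1.0, 0.026, 0.0, -0.0]
contact_force: [-0.4, -1.4, 0.9]
width: 0.003
grasp_force: 0.7
tcp box (np.float64(-0.5), np.float64(-10.4)) z 123.3 F [-0.4 -1.4  0.9]
handle along,cross (np.float64(5.5), np.float64(-1.0)) r 26.0 n 1055 median (np.float64(9.3), np.float64(9.5))
```

```bash
python3 -m pendant '[[[0,0.004,0,0,0,0],[0,0.008,0,0,0,0],[-0.001,0.012,0,0,0,0],[-0.001,0.016,0,0,0,0],[-0.001,0.02,0,0,0,0],[-0.001,0.024,0,0,0,0],[-0.001,0.028,0,0,0,0],[-0.001,0.028,0,0,0,0]]]'
python3 look.py
python3 -m pendant '[[[0,0.002,0,0,0,0],[0,0.004,0,0,0,0],[0,0.006,0,0,0,0],[0,0.006,0,0,0,0]]]'
python3 look.py w6.png
```

```text
clock: 9.03
tool_pos: [537.5, 106.6, 123.2]
tcp_rot: [1.0, 0.03, -0.0, -0.002]
contact_force: [0.0, -2.4, 0.5]
width: -0.002
grasp_force: 0.8
tcp box (np.float64(-0.2), np.float64(11.7)) z 123.2 F [ 0.  -2.4  0.5]
handle along,cross (np.float64(6.2), np.float64(18.9)) r 27.8 n 1032 median (np.float64(9.4), np.float64(31.4))
clock: 9.47
tool_pos: [537.7, 109.4, 123.2]
tcp_rot: [0.999, 0.032, -0.0, -0.003]
contact_force: [-0.9, -1.1, 0.1]
width: 0.001
grasp_force: 0.9
tcp box (np.float64(0.2), np.float64(14.5)) z 123.2 F [-0.9 -1.1  0.1]
handle along,cross (np.float64(6.2), np.float64(23.9)) r 25.6 n 1011 median (np.float64(9.6), np.float64(33.9))
```

View pics/w6.png

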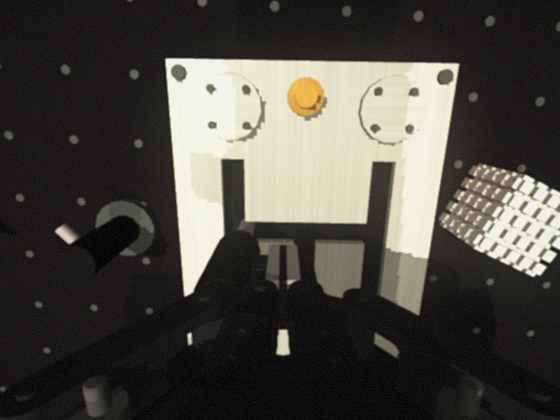

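```bash
python3 - <<'E'
from h import *
o=get_obs(); print(np.round(o["qpos"],3),np.round(o["tau"],1),np.round(o["contact_force"],1),np.round(o["wrist_torque"],2),np.round(o["tool_pos"],1), R.from_quat(o["tcp_rot"]).as_matrix().round(3).tolist())
S=grab_frame("scene"); f=S["frame"][130:270,240:420]; cv2.imwrite("pics/s2.png",cv2.resize(f,None,fx=4,fy=4)[:,:,::-1])
E
```

```text
[ 0.062  0.429 -0.361  0.782  0.007  3.141] [  0.9 -46.3  23.3  -0.3   0.5   0. ] [-1.4 -1.8  0.2] [-0.32  0.15  0.04] [537.7 109.3 123.2] [[0.998, 0.063, -0.001], [0.063, -0.998, 0.007], [-0.0, -0.007, -1.0]]
```

View pics/s2.png

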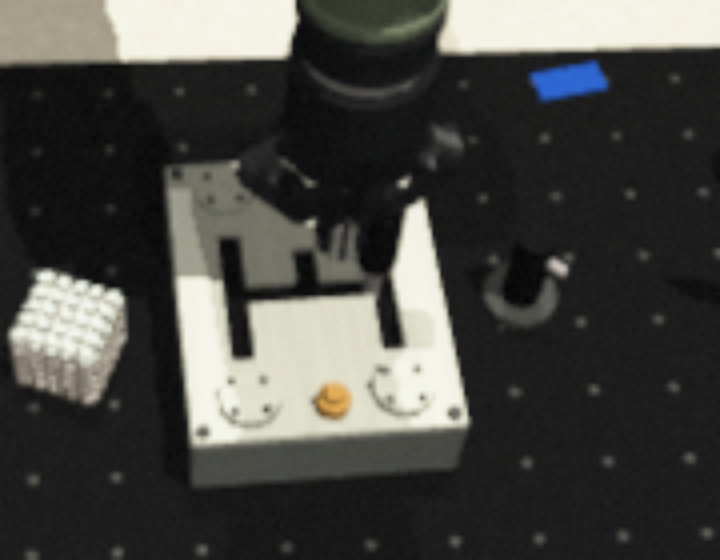

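Joint 6 is at its limit (3.141), which is why the pose lags. The lever itself is fine: the scene crop shows it at (380,270), almost at the left column. I'll back off, turn the tool +12°, and continue.

```bash
python3 -m pendant '[[[0,-0.01,0,0,0,0],[0,-0.02,0,0,0,4],[0,-0.025,0,0,0,8],[0,-0.025,0,0,0,12],[0,-0.025,0,0,0,12],[0,-0.025,0,0,0,12]]]'
python3 -c "
from cell import *; import numpy as np
o=get_obs();print(np.round(o['qpos'],3))"; python3 look.py
```

```text
clock: 10.12
tool_pos: [538.1, 84.0, 123.4]
tcp_rot: [0.991, 0.135, -0.0, -0.004]
contact_force: [-0.7, 0.2, -0.5]
width: -0.006
grasp_force: 0.0
[ 0.016  0.422 -0.37   0.779  0.007  2.886]
tcp box (np.float64(-0.6), np.float64(-10.8)) z 123.4 F [-0.7  0.2 -0.5]
handle along,cross (np.float64(5.2), np.float64(11.8)) r 39.0 n 3005 median (np.float64(2.5), np.float64(37.0))
```

```bash
python3 -m pendant '[[[0,0.008,0,0,0,0],[-0.001,0.016,0,0,0,0],[-0.001,0.02,0,0,0,0],[-0.001,0.024,0,0,0,0],[-0.001,0.028,0,0,0,0],[-0.002,0.031,0,0,0,0],[-0.002,0.033,0,0,0,0],[-0.002,0.033,0,0,0,0]]]'
python3 look.py
python3 -m pendant '[[[0,0.001,0,0,0,0],[0,0.002,0,0,0,0],[0,0.003,0,0,0,0],[0,0.003,0,0,0,0]]]'
python3 look.py
```

```text
clock: 10.88
tool_pos: [535.9, 117.0, 123.3]
tcp_rot: [0.991, 0.136, -0.0, -0.003]
contact_force: [0.4, -3.5, 1.0]
width: 0.002
grasp_force: 1.6
tcp box (np.float64(-1.2), np.float64(22.2)) z 123.3 F [ 0.4 -3.5  1. ]
handle along,cross (np.float64(4.9), np.float64(32.0)) r 27.2 n 1880 median (np.float64(6.3), np.float64(45.3))
clock: 11.32
tool_pos: [535.9, 118.1, 123.4]
tcp_rot: [0.991, 0.135, -0.001, -0.001]
contact_force: [-0.7, -9.7, 1.5]
width: -0.001
grasp_force: 4.5
tcp box (np.float64(-1.2), np.float64(23.3)) z 123.4 F [-0.7 -9.7  1.5]
handle along,cross (np.float64(4.4), np.float64(33.6)) r 25.5 n 1796 median (np.float64(6.6), np.float64(45.3))
```

```bash
python3 -m pendant '[[[0.001,-0.01,0,0,0,0],[0.001,-0.018,0,0,0,0],[0.001,-0.018,0,0,0,0],[0.02,-0.017,0,0,0,0],[0.04,-0.016,0,0,0,0],[0.04,-0.013,0,0,0,0],[0.039,0.005,0,0,0,0],[0.038,0.0235,0,0,0,0]]]'
python3 -m pendant '[[[0,0,0,0,0,0],[0,0,0,0,0,0]]]'
python3 -c "
from cell import *; import numpy as np, cv2
o=get_obs();print(np.round(o['qpos'],3))
S=grab_frame('scene'); f=S['frame'][130:270,240:420]; cv2.imwrite('pics/s3.png',cv2.resize(f,None,fx=4,fy=4)[:,:,::-1])"; python3 look.py
```

```text
clock: 12.08
tool_pos: [573.7, 143.9, 123.0]
tcp_rot: [0.991, 0.135, -0.001, -0.004]
contact_force: [-0.4, 0.0, -0.6]
width: 0.0
grasp_force: 0.0
clock: 12.25
tool_pos: [573.2, 144.6, 123.1]
tcp_rot: [0.991, 0.137, -0.001, -0.004]
contact_force: [0.6, 0.4, 0.8]
width: 0.002
grasp_force: 0.0
[ 0.119  0.499 -0.242  0.831  0.007  2.986]
tcp box (np.float64(37.4), np.float64(47.3)) z 123.1 F [0.7 0.2 1.1]
handle along,cross (np.float64(44.6), np.float64(47.8)) r 17.8 n 350 median (np.float64(48.6), np.float64(49.2))
```

View pics/s3.png

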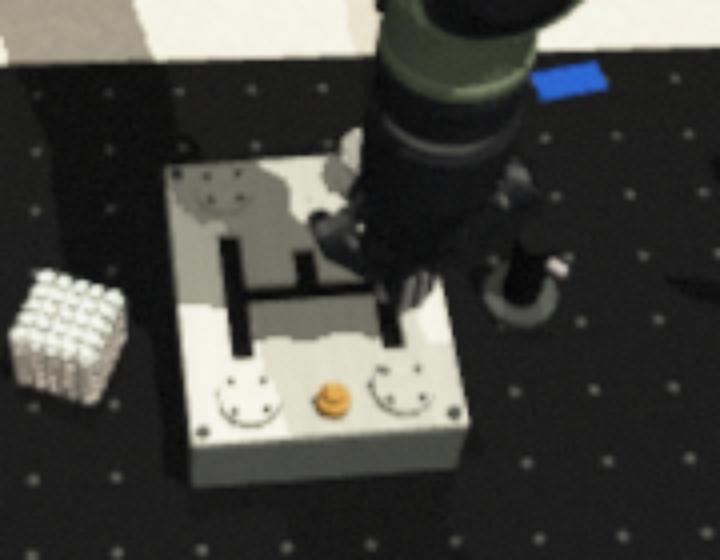

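```bash
python3 -m pendant '[[[-0.006,0.001,0,0,0,0],[-0.012,0.001,0,0,0,0],[-0.017,0.001,0,0,0,0],[-0.022,0,0,0,0,0],[-0.027,0,0,0,0,0],[-0.032,0,0,0,0,0],[-0.037,-0.001,0,0,0,0],[-0.037,-0.001,0,0,0,0]]]'
python3 look.py
python3 -m pendant '[[[-0.003,0,0,0,0,0],[-0.006,0,0,0,0,0],[-0.009,0,0,0,0,0],[-0.012,0,0,0,0,0],[-0.012,0,0,0,0,0]]]'
python3 look.py
```

```text
clock: 13.07
tool_pos: [535.7, 142.9, 123.4]
tcp_rot: [0.991, 0.136, -0.001, -0.004]
contact_force: [0.9, 0.6, -0.1]
width: 0.001
grasp_force: 0.7
tcp box (np.float64(-0.3), np.float64(48.1)) z 123.4 F [ 0.9  0.6 -0.1]
handle along,cross (np.float64(-3.0), np.float64(45.7)) r 20.5 n 594 median (np.float64(9.4), np.float64(44.9))
clock: 13.58
tool_pos: [524.2, 142.6, 123.3]
tcp_rot: [0.991, 0.136, -0.001, -0.003]
contact_force: [0.8, -1.1, -0.3]
width: 0.003
grasp_force: 0.8
tcp box (np.float64(-11.8), np.float64(48.4)) z 123.3 F [ 0.8 -1.1 -0.3]
handle along,cross (np.float64(-14.9), np.float64(47.0)) r 20.3 n 587 median (np.float64(-2.2), np.float64(45.3))
```

```bash
python3 -m pendant '[[[-0.002,0,0,0,0,0],[-0.004,0,0,0,0,0],[-0.005,0,0,0,0,0],[-0.005,0,0,0,0,0]]]'
python3 -m pendant '[[[-0.001,0,0,0,0,0],[-0.0015,0,0,0,0,0],[-0.0015,0,0,0,0,0]]]'
python3 -m pendant '[[[-0.001,0,0,0,0,0],[-0.0015,0,0,0,0,0],[-0.0015,0,0,0,0,0]]]'
```

```text
clock: 14.02
tool_pos: [519.6, 142.7, 123.2]
tcp_rot: [0.991, 0.136, -0.001, -0.003]
contact_force: [2.0, -0.3, 0.1]
width: 0.003
grasp_force: 0.8
clock: 14.27
tool_pos: [518.2, 142.8, 123.2]
tcp_rot: [0.991, 0.136, -0.001, -0.003]
contact_force: [1.5, -0.4, 0.2]
width: 0.001
grasp_force: 0.8
clock: 14.52
tool_pos: [517.0, 142.8, 123.3]
tcp_rot: [0.991, 0.136, -0.0, -0.003]
contact_force: [3.4, -0.9, -1.6]
width: 0.0
grasp_force: 1.3
```

```bash
python3 -m pendant '[[[-0.001,0,0,0,0,0],[-0.001,0,0,0,0,0],[-0.001,0,0,0,0,0]]]'
python3 -m pendant '[[[-0.001,0,0,0,0,0],[-0.001,0,0,0,0,0],[-0.001,0,0,0,0,0]]]'
```

```text
clock: 14.77
tool_pos: [516.4, 142.8, 123.4]
tcp_rot: [0.991, 0.136, 0.0, -0.003]
contact_force: [3.5, -0.8, -1.9]
width: 0.001
grasp_force: 2.2
clock: 15.02
tool_pos: [516.1, 142.9, 123.5]
tcp_rot: [0.991, 0.136, 0.001, -0.003]
contact_force: [5.6, -0.3, -3.7]
width: -0.002
grasp_force: 3.1
```

Force rises at the slot's end, so the lever is home. I'll back off, rise and verify.

```bash
python3 -m pendant '[[[0.01,0,0,0,0,0],[0.02,0.001,0,0,0,0],[0.03,0.001,0,0,0,0],[0.03,0.001,0.03,0,0,0],[0.03,0.001,0.07,0,0,0],[0.03,0.001,0.11,0,0,0],[0.03,0.001,0.15,0,0,0],[0.03,0.001,0.19,0,0,0]]]'
python3 -m pendant '[[[-0.02,-0.01,0.02,0,0,0],[-0.05,-0.02,0.04,0,0,0],[-0.08,-0.04,0.05,0,0,0],[-0.11,-0.06,0.06,0,0,0],[-0.11,-0.06,0.06,0,0,0],[-0.11,-0.06,0.06,0,0,0]]]'
python3 look.py w7.png
```

```text
clock: 15.68
tool_pos: [542.8, 143.9, 314.7]
tcp_rot: [0.991, 0.136, -0.002, -0.004]
contact_force: [1.3, 0.2, -1.5]
width: 0.001
grasp_force: 0.0
clock: 16.18
tool_pos: [432.9, 83.5, 374.1]
tcp_rot: [0.991, 0.135, -0.0, -0.004]
contact_force: [0.7, 0.4, 0.8]
width: -0.004
grasp_force: 0.0
tcp box (np.float64(-105.7), np.float64(-6.4)) z 374.1 F [0.7 0.4 0.8]
handle along,cross (np.float64(-40.3), np.float64(46.6)) r 11.7 n 360 median (np.float64(-40.1), np.float64(46.6))
```

View pics/w7.png

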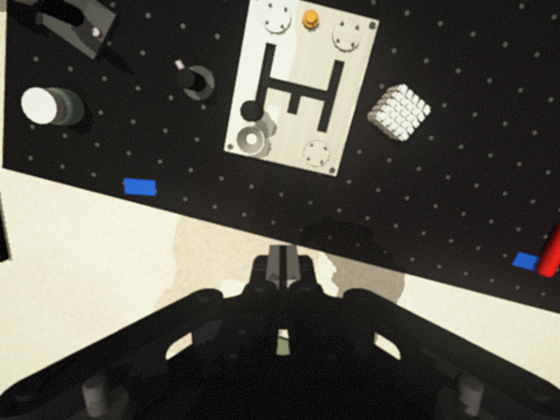

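The handle (250,112) sits in the near-left slot beside the horn (250,140). It measures along −40.3 and cross +46.6 mm, with its top at normal height, so it is seated. The cap, post holder and lattice are where they were.

```bash
python3 -c "
from cell import *
print(sign_off())"
```

```text
the job is handed in; nothing more can be done
None
```

The lever is fully home in the near-left slot next to the horn (measured along −40 mm, cross +47 mm, seated); the cap, post holder and lattice look undisturbed, and the job is handed in at about 16 s on the robot's clock.

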